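# Change over the sample shaker

## Robot

A 6-joint arm with a two-finger parallel gripper is mounted at the origin on the work surface. World frame = base frame: x ahead of the robot, y to its left, z up, the work surface at z = 0. Lengths are in m, angles in rad, forces in N, time in s.
With the tool pointing down it reaches from about 0.3 to 0.875 m from the base axis. Payload 6.4 kg.
Tool frame: the origin (TCP) lies between the finger pads, 19 mm behind the fingertips; this is the grasp point; z points along the fingers, y is the line along which they close (so a half turn about z gives the same grasp; the last joint's range is limited). The gripper opens to 85 mm and grips with 20 to 120 N. Pads are 22 mm wide; open, the fingers measure 114 mm over their backs; the gripper's body (76 mm by 85 mm) begins 54 mm behind the grasp point. The pads swing forward as they close: fully open they stand 13 mm farther back than shut.
Start: joints at [0.949, 0.181, 1.607, -0, 1.354, -0.206], TCP at [0.232, 0.526, 0.25] pointing down, gripper open.
Joint ranges: [-2.99, 2.99], [-0.89, 2.07], [0.3, 2.58], [-1.14, 4.28], [0, 2.63], [-3.12, 3.12]. Speed limits (rad/s): [2.57, 2.57, 3.01, 3.14, 3.14, 3.14].

## Interface

Orientations are given as a unit quaternion [w, x, y, z].
In Python, from bench import ctrl gives the robot as it stands.
- The arm moves only by the tool hand_motion, called in YAML: its name, and indented under it one key for each argument. Schema: {"type":"object","properties":{"segments":{"type":"array","items":{"type":"object","properties":{"tx":{"type":"number"},"ty":{"type":"number"},"tz":{"type":"number"},"ax":{"type":"number"},"ay":{"type":"number"},"az":{"type":"number"},"jaw":{"type":"number"}},"additionalProperties":false,"required":["jaw"]},"minItems":1,"maxItems":10},"only":{"type":"string"},"quiet":{"type":"boolean"},"lines":{"type":"string"}},"required":["segments"],"additionalProperties":false}. segments is a list of rows, 1 to 10 of them, each an object with the fields tx, ty, tz (the shift in m), ax, ay, az (a rotation vector in rad), jaw (the opening from 0.0 (shut) to 1.0 (fully open)); a field left out counts as zero (the opening has to be given); each row is the pose to reach, as a shift and turn from the pose commanded when the call began, along the tool's axes at that moment; what a row does not reach only later rows make up. A row lasts 1/8 s, in which the tool goes at most 0.0625 m and 0.188 rad, less where a joint would pass 70% of its speed; a pose out of reach is approached as far as the arm can. The fingers move at their own pace and stop on an object; the grip force is fixed at half the most. Time passes only in rows, so rows that do not move let the fingers close. The tool returns the time, the measured TCP pose, the force, the opening and the grip force at its end. only (a regular expression) keeps the lines of the reply that match it, lines (a string "A,B") keeps lines A to B, and quiet returns only ok. Input that does not fit is refused with a message, and nothing moves.
- ctrl.get_obs(): the state, without advancing time (a new reading comes with each control period).
- ctrl.camera(name): name is "scene" or "side" or "wrist"; returns the picture (420x560x3 uint8, blue, green, red); there is no depth.
- ctrl.camera_params(name): a dict with "fovy" (degrees; the focal length in pixels is half the picture's height over the tangent of half this angle, whatever the lens; pixels are square), "cx", "cy" (the principal point, pixels), "view" (4x4, takes a point from world to camera coordinates). Camera axes: x right, y up, looking along -z (the intrinsics and any distortion apply to the point x, -y, -z); pixel columns grow to the right and rows downward; lengths in m; the calibration is good to about 2 mm. A picture is of the moment at which its call begins: read the wrist's pose just before it. camera_params takes no time and is no camera call; for the wrist camera it gives the pose at the moment of the call.
- ctrl.hand_in(): hands the job in; it is judged then, once.
The state is a dict: "time_s": time; "q": joint angles; "dq": joint speeds; "joint_efforts": joint torques, N m; "eef_pos": TCP position; "eef_rot": TCP orientation; "wrist_force": force on the tool from outside, world axes, zero at the start; "torque": the same for the moment, N m; "opening": opening from 0.0 (shut) to 1.0 (fully open); "grasp_force": force on a finger pad.
Only numpy, scipy, OpenCV 4.12 (cv2) and the standard library are available. Lean on these libraries where they do the work, as an engineer would, in place of code of your own. Each camera call takes 0.05 s, during which the arm holds its last target. There are 200 camera calls.

## Task

Change over the oil-sample shaker. Pull up the red sprung T-knob, turn it until the blue hold-down arm swings clear of the tray and let it snap down into the notch by the blue dot; then lift the two finished white-capped jars out of the tray and stand them upright, wholly on the cork mat, and lift every sample bottle that hangs on the rack off its hook and stand it upright in the tray. When everything is in place, pull the knob again, turn the arm back over the tray and let it snap into the notch by the green dot, leaving all the other things on the bench where they are.

Things in the scene. Friction and masses are not known exactly. Their poses are not given: they have to be found in the camera images.
- shaker: white bench shaker, fixed, housing 270 x 300 x 50 mm with a tray on top and a steel post at its right (-y) side. Origin: on the bench under the centre of the tray; x away from its front panel, y to the left
- tray (a point): centre of the tray floor (60 mm above the bench), axes as the shaker. Inside 230 mm in x by 200 mm in y, with a rim 18 mm above the floor. Flat rubber floor: bottles may stand anywhere in it. With the arm turned clear, the arm crosses only the tray's far right corner (+x, -y)
- knob_grip (a point): centre of the red T-bar on top of the post: 70 mm long along this point's x, 16 mm wide in y, 26 mm high (13 mm above and below the point), 281 mm above the bench when down. It lifts and turns with the knob about its own vertical axis. In the green notch its x lies 36 degrees anticlockwise from the shaker's x, in the blue notch 36 degrees clockwise. Grip across its width from above
- knob (a joint): how far the knob is pulled straight up, m: 0 = down in a notch, 0.016 = fully up (stop). A spring pulls it down, 6 N at 0, 10 N fully up. The brass pin under it is 9 mm deep in a notch, so lift at least 11 mm to turn; let down between notches it rests on the rim at about 0.009 and is not engaged
- holddown (a joint): angle of the knob and hold-down arm, rad, growing clockwise seen from above: 0 = green notch, arm over the tray (start); 1.25 = blue notch, arm clear. Turns freely within the stops at -0.04 and 1.29 once the knob is pulled up; a notch takes the pin within about 0.03 rad of its centre
- bar_tip (a point): top of the blue hold-down arm near its end (a bar 22 mm wide and 10 mm thick, with a 110 mm crosspiece at this point), 190 mm from the turning axis; its underside is 225 mm above the bench, 15 mm above bottles standing in the tray
- rack: fixed steel rack with three hooks that point to its -x (towards the robot), 110 mm apart along its y. Origin on the bench under the middle hook. Base plate 6 mm thick; the back rail is at x = +70 mm, its top 189 mm above the bench
- hook0 (a point): hook 0 of the rack (8 mm round steel): top of the bend where a crossbar hangs, 174 mm above the bench, axes as the rack. The upturned tip is 25 mm nearer (-x) and its top is 14 mm above this point: lift a bottle by 18 to 40 mm, then draw it at least 45 mm to -x to free it
- hook1 (a point): hook 1 of the rack (8 mm round steel): top of the bend where a crossbar hangs, 174 mm above the bench, axes as the rack. The upturned tip is 25 mm nearer (-x) and its top is 14 mm above this point: lift a bottle by 18 to 40 mm, then draw it at least 45 mm to -x to free it
- hook2 (a point): hook 2 of the rack (8 mm round steel): top of the bend where a crossbar hangs, 174 mm above the bench, axes as the rack. The upturned tip is 25 mm nearer (-x) and its top is 14 mm above this point: lift a bottle by 18 to 40 mm, then draw it at least 45 mm to -x to free it
- bottle_gold: bottle of golden oil, white cap, 56 mm diameter, body 62 mm high, cap top at 88 mm, under a steel hanging frame whose crossbar has its underside at 144 mm, top at 150 mm. Origin: centre of the underside, z up, frame in the y-z plane. 0.26 kg. Starts hanging from one of the hooks by its crossbar, underside 30 mm above the bench; may be absent (None from the start)
- bottle_gold_frame (a point): grip point between the two uprights of that bottle's frame, 115 mm above its underside, axes as the bottle. Each upright is 16 mm wide in x, 5 mm thick; together 41 mm wide over their outsides along y, straight from 62 to 150 mm. Grip them from above across y with the TCP here, the fingers either side of the hook
- bottle_green: bottle of olive-green oil, white cap, 56 mm diameter, body 62 mm high, cap top at 88 mm, under a steel hanging frame whose crossbar has its underside at 144 mm, top at 150 mm. Origin: centre of the underside, z up, frame in the y-z plane. 0.26 kg. Starts hanging from one of the hooks by its crossbar, underside 30 mm above the bench; may be absent (None from the start)
- bottle_green_frame (a point): grip point between the two uprights of that bottle's frame, 115 mm above its underside, axes as the bottle. Each upright is 16 mm wide in x, 5 mm thick; together 41 mm wide over their outsides along y, straight from 62 to 150 mm. Grip them from above across y with the TCP here, the fingers either side of the hook
- bottle_amber: bottle of dark amber oil, white cap, 56 mm diameter, body 62 mm high, cap top at 88 mm, under a steel hanging frame whose crossbar has its underside at 144 mm, top at 150 mm. Origin: centre of the underside, z up, frame in the y-z plane. 0.26 kg. Starts hanging from one of the hooks by its crossbar, underside 30 mm above the bench; may be absent (None from the start)
- bottle_amber_frame (a point): grip point between the two uprights of that bottle's frame, 115 mm above its underside, axes as the bottle. Each upright is 16 mm wide in x, 5 mm thick; together 41 mm wide over their outsides along y, straight from 62 to 150 mm. Grip them from above across y with the TCP here, the fingers either side of the hook
- jar0: one of two like jars: squat, amber, 60 mm diameter and 62 mm high, with a white cap of 42 mm diameter from 62 to 98 mm; origin at the centre of the underside, z up. 0.28 kg, most of it in the thick base. Starts in the shaker tray. Grip the cap from above with the TCP about 84 mm above the origin
- jar1: one of two like jars: squat, amber, 60 mm diameter and 62 mm high, with a white cap of 42 mm diameter from 62 to 98 mm; origin at the centre of the underside, z up. 0.28 kg, most of it in the thick base. Starts in the shaker tray. Grip the cap from above with the TCP about 84 mm above the origin
- mat: cork mat on the bench, 130 mm (x) by 190 mm (y), 4 mm thick, room for both jars side by side, fixed; origin at the centre of its underside
- beaker: glass beaker 68 mm wide, 85 mm high: leave alone
- dish: round dish, 90 mm wide, 18 mm high: leave alone
- wash_bottle: white bottle with red cap, 60 mm wide, 150 mm high: leave alone
- reagent: amber bottle with blue cap, 90 mm wide, 200 mm high: leave alone
- marker: blue marker pen, 120 mm long, lying: leave alone

How it is judged:
By the outcome, as a careful person would: the job done as asked, in the order asked, and still so for the second after the job is handed in, with the robot touching nothing.
Of bottle_gold, bottle_green, bottle_amber only 2 to 3 are there at a start; the rules pass over those that are not, and their reading is None.
At some moment in a run one of jar0, jar1 may be knocked a few centimetres aside while the robot is not near it.
It also fails if it takes over 210 s, if anything falls off the work surface, if the arm or the gripper's body presses on something with over 40 N, if the wrist force passes 120 N, or if a joint passes its speed limit or range.

## Working session

There is one attempt and no reset: what is moved stays moved. The work goes in short steps, Python scripts to look and compute and a tool call to move; the robot and the scene stay as the last step left them, time stands still between calls to the robot, and variables do not carry over. Pictures are saved under pics/ and viewed, at most 14 in all, crops included, and the job is handed in when it is done.

```bash
ls; mkdir -p pics
```

Create h.py:
```python
import numpy as np, cv2
from bench import ctrl
def shot(n,f=None):
    p=ctrl.camera_params(n); im=ctrl.camera(n)
    if f: cv2.imwrite('pics/'+f,im)
    return im,p
def ray(p,u,v):
    f=210/np.tan(np.radians(p['fovy'])/2); V=np.array(p['view'])
    d=np.array([(u-p['cx'])/f,-(v-p['cy'])/f,-1.]); R=V[:3,:3]
    return -R.T@V[:3,3], R.T@d
def plane(p,u,v,z):
    o,d=ray(p,u,v); return o+d*(z-o[2])/d[2]
def proj(p,X):
    f=210/np.tan(np.radians(p['fovy'])/2); V=np.array(p['view']); c=V[:3,:3]@np.array(X)+V[:3,3]
    return p['cx']-f*c[0]/c[2], p['cy']+f*c[1]/c[2]
```

Run:
```python
from h import *
for n in ('scene','side','wrist'):
    im,p=shot(n,n+'0.png'); print(n,{k:(np.round(v,3).tolist()) for k,v in p.items() if not isinstance(v,str)})
print(ctrl.get_obs())
```

```text
bench.py
pics
scene {'fovy': 42.594, 'cx': 280.204, 'cy': 215.199, 'view': [[0.272, 0.962, 0.023, -0.184], [-0.554, 0.137, 0.821, 0.185], [0.786, -0.237, 0.571, -2.111], [0.0, 0.0, 0.0, 1.0]]}
side {'fovy': 43.323, 'cx': 280.187, 'cy': 203.114, 'view': [[0.781, -0.624, -0.005, -0.476], [0.395, 0.488, 0.778, -0.399], [-0.484, -0.61, 0.628, -1.493], [0.0, 0.0, 0.0, 1.0]]}
wrist {'fovy': 61.709, 'cx': 280.76, 'cy': 214.618, 'view': [[0.404, 0.915, -0.002, -0.574], [-0.872, 0.384, -0.302, 0.04], [-0.276, 0.123, 0.953, -0.378], [0.0, 0.0, 0.0, 1.0]]}
{'time_s': 0.15, 'q': array([ 9.48711393e-01,  1.81398252e-01,  1.60778426e+00,  3.32693965e-05,
        1.35379670e+00, -2.06287223e-01]), 'dq': array([-0.00103871, -0.00405631, -0.00189344,  0.00071425,  0.00019396,
        0.00079142]), 'joint_efforts': array([ 5.40137044e-04, -4.45260787e+01, -3.51689422e+01, -4.52461954e-04,
        5.94074329e-03,  1.09800570e-05]), 'eef_pos': array([0.23198386, 0.52568869, 0.24927255]), 'eef_rot': array([-2.93874708e-04,  2.06407922e-01,  9.78465783e-01, -6.28120172e-04]), 'wrist_force': array([ 0.71093179,  0.13767345, -0.96390733]), 'torque': array([-0.02310441,  0.01964097, -0.0046113 ]), 'grasp_force': 0.0, 'opening': 0.997576007099432}
```

View pics/scene0.png

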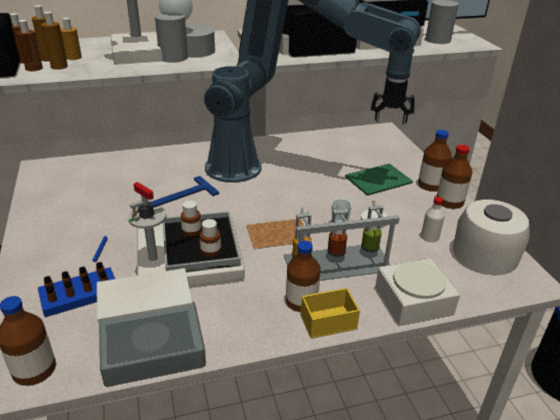

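View pics/side0.png

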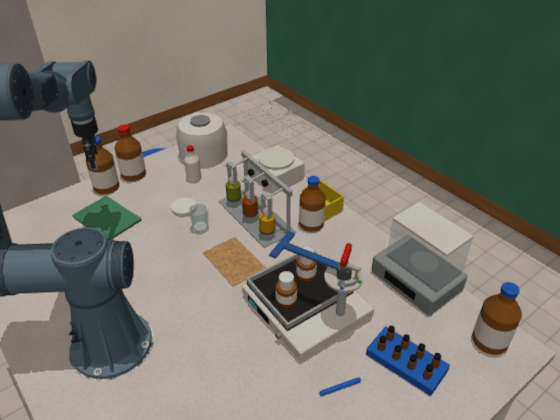

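Run:
```python
from h import *
for n in ('scene','side','wrist'): print({k:v for k,v in ctrl.camera_params(n).items() if k!='view'})
a=cv2.imread('pics/scene0.png')[160:310,120:400]; b=cv2.imread('pics/side0.png')[150:350,190:400]
cv2.imwrite('pics/c1.png',cv2.resize(a,None,fx=2.8,fy=2.8,interpolation=cv2.INTER_CUBIC))
cv2.imwrite('pics/c2.png',cv2.resize(b,None,fx=3,fy=3,interpolation=cv2.INTER_CUBIC))
```

```text
(no output)
```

View pics/c1.png

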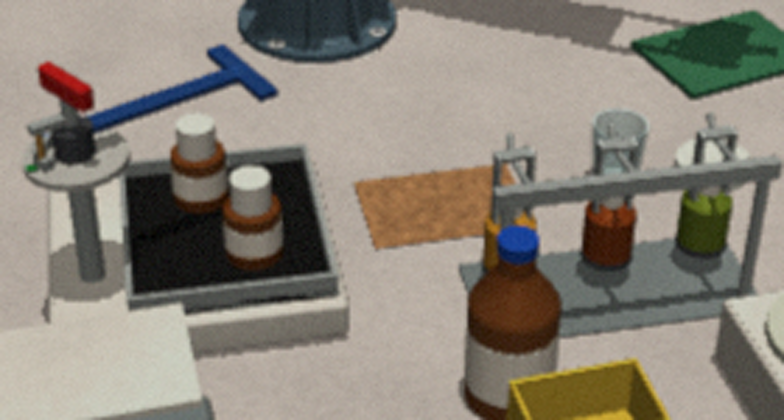

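View pics/c2.png

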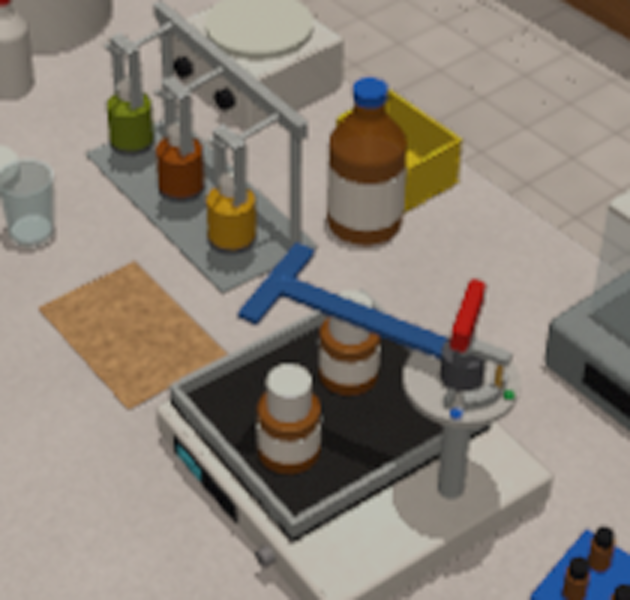

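Add to h.py:
```python
def tri(p1,a,p2,b):
    o1,d1=ray(p1,*a); o2,d2=ray(p2,*b)
    t=np.linalg.lstsq(np.c_[d1,-d2],o2-o1,rcond=None)[0]
    x,y=o1+t[0]*d1,o2+t[1]*d2
    return (x+y)/2, np.linalg.norm(x-y)
```

Run:
```python
from h import *
np.set_printoptions(precision=3,suppress=True)
ps,pd=ctrl.camera_params('scene'),ctrl.camera_params('side')
A=lambda x,y:(x/2.8+120-.3,y/2.8+160-.3); B=lambda x,y:(x/3+190-.3,y/3+150-.3)
for nm,a,b in [('jarFront',(196,123),(289,378)),('jarBack',(250,177),(352,302)),('post',(90,275),(452,490)),('bartip',(240,72),(280,283)),
  ('trayA',(305,148),(172,390)),('trayB',(122,157),(292,535))]:
    print(nm,tri(ps,A(*a),pd,B(*b)))
print('jar plane',[plane(ps,*A(*u),.158)[:2] for u in((196,123),(250,177))],[plane(pd,*B(*u),.158)[:2] for u in((289,378),(352,302))])
print('mat',[plane(pd,*B(*u),.004)[:2] for u in((40,312),(132,262),(228,352),(132,404))],[plane(ps,*A(*u),.004)[:2] for u in((357,183),(377,247))])
print('tray',[plane(pd,*B(*u),.078)[:2] for u in((172,390),(292,535))],[plane(ps,*A(*u),.078)[:2] for u in((305,148),(122,157),(345,293))])
def red(f,box):
    im=cv2.imread(f).astype(int); m=((im[...,2]>130)&(im[...,1]<70)&(im[...,0]<80)).astype(np.uint8)
    x0,y0,x1,y1=box; k=np.zeros_like(m);k[y0:y1,x0:x1]=m[y0:y1,x0:x1]
    return cv2.minAreaRect(np.argwhere(k)[:,::-1].astype(np.float32)),k.sum()
r1=red('pics/scene0.png',(125,175,160,205)); r2=red('pics/side0.png',(325,235,360,275)); print(r1,r2)
K,e=tri(ps,r1[0][0],pd,r2[0][0]); print('knob',K,e)
def oil(im,lo,hi,box):
    h=cv2.cvtColor(im,cv2.COLOR_BGR2HSV); m=cv2.inRange(h,lo,hi); x0,y0,x1,y1=box
    k=np.zeros_like(m);k[y0:y1,x0:x1]=m[y0:y1,x0:x1]; q=np.argwhere(k); return q[:,::-1].mean(0),len(q)
for nm,a,b in [('green',(704,225),(131,124)),('amber',(608,235),(180,168)),('gold',(500,240),(231,218))]:
    print(nm,tri(ps,A(*a),pd,B(*b)))
# rack rail ends & hook tips
print('plate',[plane(pd,*B(*u),.006)[:2] for u in((88,153),(225,290))],'rail',tri(ps,A(500,190),pd,B(302,125)),tri(ps,A(775,163),pd,B(157,5)))
```

```text
jarFront (array([ 0.454, -0.222,  0.161]), np.float64(0.0010086788982199709))
jarBack (array([ 0.566, -0.183,  0.161]), np.float64(0.0015612009066800815))
post (array([ 0.548, -0.353,  0.052]), np.float64(0.0007780622029979436))
bartip (array([ 0.48 , -0.175,  0.233]), np.float64(0.00030655212229937877))
trayA (array([ 0.405, -0.097,  0.074]), np.float64(0.0004904555822175461))
trayB (array([ 0.383, -0.306,  0.078]), np.float64(0.012016126950702921))
jar plane [array([ 0.451, -0.222]), array([ 0.562, -0.183])] [array([ 0.456, -0.219]), array([ 0.568, -0.179])]
mat [array([0.395, 0.145]), array([0.522, 0.148]), array([ 0.52 , -0.036]), array([ 0.396, -0.032])] [array([ 0.391, -0.034]), array([ 0.516, -0.039])]
tray [array([ 0.403, -0.1  ]), array([ 0.383, -0.313])] [array([ 0.41 , -0.098]), array([ 0.378, -0.301]), array([ 0.671, -0.109])]
(((142.5441131591797, 187.42645263671875), (18.178848266601562, 3.6014699935913086), 30.963754653930664), np.uint64(67)) (((345.8000183105469, 252.1000213623047), (5.375871658325195, 18.657434463500977), 18.43494987487793), np.uint64(101))
knob [ 0.547 -0.35   0.293] 0.0008279090426024005
green (array([0.631, 0.302, 0.059]), np.float64(0.002697864284226936))
amber (array([0.626, 0.192, 0.062]), np.float64(0.003100323412146875))
gold (array([0.613, 0.074, 0.069]), np.float64(0.005787877976451636))
plate [array([0.593, 0.347]), array([0.576, 0.042])] rail (array([0.686, 0.043, 0.189]), np.float64(0.0025017082736761356)) (array([0.702, 0.334, 0.186]), np.float64(0.005547553164650366))
```

Add to h.py:
```python
from scipy.spatial.transform import Rotation as Ro
def go(x,y,z,yaw=None):
    "shift and turn in tool axes to TCP at x,y,z with tool x at yaw (deg), pointing down"
    o=ctrl.get_obs(); R=Ro.from_quat(np.r_[o['eef_rot'][1:],o['eef_rot'][0]])
    d=R.inv().apply(np.array([x,y,z])-o['eef_pos'])
    X=R.apply([1,0,0]); y0=np.degrees(np.arctan2(X[1],X[0])); 
    if yaw is None: yaw=y0
    a=np.radians(yaw); G=Ro.from_matrix(np.array([[np.cos(a),np.sin(a),0],[np.sin(a),-np.cos(a),0],[0,0,-1]]))
    print('t %.1f pos'%o['time_s'],np.round(o['eef_pos'],4),'yaw %.2f'%y0,'q6 %.2f'%o['q'][5],'move',np.round(d,4),'rot',np.round((R.inv()*G).as_rotvec(),3))
```

Run:
```python
from h import *
p=ctrl.camera_params('wrist'); o=ctrl.get_obs(); V=p['view']; c=-V[:3,:3].T@V[:3,3]
R=Ro.from_quat(np.r_[o['eef_rot'][1:],o['eef_rot'][0]])
print('cam in tool',R.inv().apply(c-o['eef_pos']),'look',R.inv().apply(-V[2,:3]))
go(.5,-.33,.42,30)
```

```text
cam in tool [ 0.07607006 -0.00022614 -0.12239194] look [-3.02410502e-01  6.18491160e-05  9.53177782e-01]
t 0.1 pos [0.232  0.5257 0.2493] yaw 156.18 q6 -0.21 move [-0.5908 -0.6747 -0.17  ] rot [-1.000e-03  1.000e-03  2.202e+00]
```

hand_motion:
  segments:
    - {"tz": -0.06,"jaw": 1}
    - {"tx": -0.04,"ty": -0.04,"tz": -0.12,"az": 0.18,"jaw": 1}
    - {"tx": -0.59,"ty": -0.675,"tz": -0.17,"az": 2.2,"jaw": 1}
    - {"tx": -0.59,"ty": -0.675,"tz": -0.17,"az": 2.2,"jaw": 1}
    - {"tx": -0.59,"ty": -0.675,"tz": -0.17,"az": 2.2,"jaw": 1}
    - {"tx": -0.59,"ty": -0.675,"tz": -0.17,"az": 2.2,"jaw": 1}
    - {"tx": -0.59,"ty": -0.675,"tz": -0.17,"az": 2.2,"jaw": 1}
    - {"tx": -0.59,"ty": -0.675,"tz": -0.17,"az": 2.2,"jaw": 1}
    - {"tx": -0.59,"ty": -0.675,"tz": -0.17,"az": 2.2,"jaw": 1}
    - {"tx": -0.59,"ty": -0.675,"tz": -0.17,"az": 2.2,"jaw": 1}

```text
time_s: 1.4
eef_pos: [0.3947, 0.0076, 0.3934]
eef_rot: [0.0, 0.868, 0.497, 0.0]
wrist_force: [0.5, 0.3, -0.1]
opening: 0.999
grasp_force: 0.0
```

```bash
python3 -c "
from h import *
go(.5,-.33,.42,30)"
```

```text
t 1.4 pos [0.3947 0.0076 0.3934] yaw 59.55 q6 0.25 move [-0.2377  0.2619 -0.0265] rot [ 0.001 -0.001  0.516]
```

hand_motion:
  segments:
    - {"tx": -0.238,"ty": 0.262,"tz": -0.0265,"az": 0.516,"jaw": 1}
    - {"tx": -0.238,"ty": 0.262,"tz": -0.0265,"az": 0.516,"jaw": 1}
    - {"tx": -0.238,"ty": 0.262,"tz": -0.0265,"az": 0.516,"jaw": 1}
    - {"tx": -0.238,"ty": 0.262,"tz": -0.0265,"az": 0.516,"jaw": 1}
    - {"tx": -0.238,"ty": 0.262,"tz": -0.0265,"az": 0.516,"jaw": 1}
    - {"tx": -0.238,"ty": 0.262,"tz": -0.0265,"az": 0.516,"jaw": 1}
    - {"tx": -0.238,"ty": 0.262,"tz": -0.0265,"az": 0.516,"jaw": 1}
    - {"tx": -0.238,"ty": 0.262,"tz": -0.0265,"az": 0.516,"jaw": 1}

```text
time_s: 2.4
eef_pos: [0.5019, -0.3271, 0.419]
eef_rot: [-0.001, 0.965, 0.262, -0.0]
wrist_force: [-0.4, 0.5, -0.4]
opening: 1.0
grasp_force: 0.0
```

Run:
```python
from h import *
np.set_printoptions(precision=4,suppress=True)
im,p=shot('wrist','w1.png')
m=((im[...,2]>110)&(im[...,1]<70)&(im[...,0]<70)).astype(np.uint8)
n,l,s,c=cv2.connectedComponentsWithStats(m)
for i in range(1,n):
    if s[i,4]>80:
        r=cv2.minAreaRect(np.argwhere(l==i)[:,::-1].astype(np.float32)); print(s[i],r,[plane(p,*b,.294)[:2] for b in cv2.boxPoints(r)],plane(p,*r[0],.294))
go(.547,-.35,.4)
```

```text
[ 330  124   22   95 1879] ((340.5, 171.0), (94.0, 21.0), 90.0) [array([ 0.5748, -0.3245]), array([ 0.5821, -0.3369]), array([ 0.5259, -0.3745]), array([ 0.5181, -0.3611])] [ 0.5514 -0.3485  0.294 ]
t 2.5 pos [ 0.502  -0.3267  0.4195] yaw 30.39 q6 0.27 move [0.027  0.0429 0.0195] rot [-0.001 -0.     0.   ]
```

View pics/w1.png

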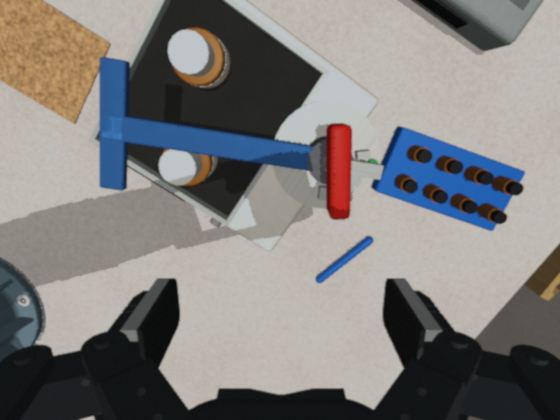

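Run:
```python
from h import *
np.set_printoptions(precision=4,suppress=True)
im=cv2.imread('pics/w1.png'); p=ctrl.camera_params('wrist')
m=((im[...,2]>110)&(im[...,1]<70)&(im[...,0]<70))
for thr in (110,):
    q=np.argwhere(m); v=q[:,0]; L=[];
    for r in range(v.min()+8,v.max()-7):
        c=q[v==r][:,1]; L.append((c.min(),c.max(),r))
    L=np.array(L,float)
    for side in (0,1):
        w=np.array([plane(p,a[side],a[2],.294)[:2] for a in L]); k=np.polyfit(w[:,0],w[:,1],1); print('edge',np.degrees(np.arctan(k[0])))
P=lambda u,z:plane(p,*u,z)[:2]
def ang(a,b): d=P(b,.078)-P(a,.078); return np.degrees(np.arctan2(d[1],d[0]))
print('tray -y edge',ang((232,222),(325,70)),'jars',P((188,51),.158),P((179,168),.158))
```

```text
Traceback (most recent call last):
ValueError: zero-size array to reduction operation minimum which has no identity
```

Run:
```python
from h import *
np.set_printoptions(precision=4,suppress=True)
im=cv2.imread('pics/w1.png'); p=ctrl.camera_params('wrist')
m=((im[...,2]>110)&(im[...,1]<70)&(im[...,0]<70)); m[:,:325]=0; m[:,356:]=0; m[:120]=0; m[222:]=0
q=np.argwhere(m); v=q[:,0]; L=[]
for r in range(v.min()+8,v.max()-7):
    c=q[v==r][:,1]; L.append((c.min(),c.max(),r))
L=np.array(L,float)
for side in (0,1):
    w=np.array([plane(p,a[side],a[2],.294)[:2] for a in L]); k=np.polyfit(w[:,0],w[:,1],1); print('edge',np.degrees(np.arctan(k[0])))
P=lambda u,z:plane(p,*u,z)[:2]
def ang(a,b): d=P(b,.078)-P(a,.078); return np.degrees(np.arctan2(d[1],d[0]))
print('tray -y edge',ang((232,222),(325,70)),'jars',P((188,51),.158),P((179,168),.158))
go(.550,-.349,.32,31); go(.550,-.349,.281,31)
```

```text
edge 32.9716664717438
edge 32.230274151786936
tray -y edge -1.456234462315278 jars [ 0.5659 -0.1831] [ 0.4548 -0.226 ]
t 2.5 pos [ 0.502  -0.3267  0.4195] yaw 30.39 q6 0.27 move [0.0301 0.0436 0.0995] rot [-0.001 -0.    -0.011]
t 2.5 pos [ 0.502  -0.3267  0.4195] yaw 30.39 q6 0.27 move [0.0301 0.0437 0.1385] rot [-0.001 -0.    -0.011]
```

hand_motion:
  segments:
    - {"tx": 0.03,"ty": 0.0437,"tz": 0.05,"az": -0.035,"jaw": 1}
    - {"tx": 0.03,"ty": 0.0437,"tz": 0.09,"az": -0.035,"jaw": 1}
    - {"tx": 0.03,"ty": 0.0437,"tz": 0.1385,"az": -0.035,"jaw": 1}
    - {"tx": 0.03,"ty": 0.0437,"tz": 0.1385,"az": -0.035,"jaw": 1}
    - {"tx": 0.03,"ty": 0.0437,"tz": 0.1385,"az": -0.035,"jaw": 1}
    - {"tx": 0.03,"ty": 0.0437,"tz": 0.1385,"az": -0.035,"jaw": 0}
    - {"tx": 0.03,"ty": 0.0437,"tz": 0.1385,"az": -0.035,"jaw": 0}
    - {"tx": 0.03,"ty": 0.0437,"tz": 0.1385,"az": -0.035,"jaw": 0}
    - {"tx": 0.03,"ty": 0.0437,"tz": 0.1385,"az": -0.035,"jaw": 0}
    - {"tx": 0.03,"ty": 0.0437,"tz": 0.1385,"az": -0.035,"jaw": 0}

```text
time_s: 3.7
eef_pos: [0.5494, -0.3491, 0.2818]
eef_rot: [-0.001, 0.96, 0.279, -0.001]
wrist_force: [-5.9, 5.5, 5.8]
opening: 0.178
grasp_force: 59.3
```

```bash
python3 -c "
from h import *
go(.55,-.349,.281,32.4);o=ctrl.get_obs();print(o['torque'])"
```

```text
t 3.7 pos [ 0.5494 -0.3491  0.2818] yaw 32.38 q6 0.26 move [0.0005 0.0003 0.0008] rot [-0.003  0.    -0.   ]
[0.8122316  0.72217978 0.01574988]
```

hand_motion:
  segments:
    - {"tz": -0.007,"jaw": 0}
    - {"tz": -0.014,"jaw": 0}
    - {"tz": -0.014,"jaw": 0}
    - {"tz": -0.014,"az": 0.15,"jaw": 0}
    - {"tz": -0.014,"az": 0.3,"jaw": 0}

```text
time_s: 4.32
eef_pos: [0.5495, -0.3494, 0.2935]
eef_rot: [-0.002, 0.992, 0.13, -0.001]
wrist_force: [-1.9, 3.6, -8.8]
opening: 0.175
grasp_force: 58.7
```

```bash
python3 -c "
from h import *
go(.55,-.349,.296,32.4-71.6);o=ctrl.get_obs();print(o['torque'])"
```

```text
t 4.3 pos [ 0.5495 -0.3494  0.2935] yaw 14.91 q6 0.56 move [ 0.0006 -0.0003 -0.0025] rot [-0.002  0.003  0.944]
[0.26655721 0.03297138 0.06940043]
```

hand_motion:
  segments:
    - {"tz": -0.0015,"az": 0.15,"jaw": 0}
    - {"tz": -0.0015,"az": 0.33,"jaw": 0}
    - {"tz": -0.0015,"az": 0.51,"jaw": 0}
    - {"tz": -0.0015,"az": 0.69,"jaw": 0}
    - {"tz": -0.0015,"az": 0.85,"jaw": 0}
    - {"tz": -0.0015,"az": 0.95,"jaw": 0}
    - {"tz": -0.0015,"az": 0.95,"jaw": 0}
    - {"tz": -0.0015,"az": 0.95,"jaw": 0}

```text
time_s: 5.32
eef_pos: [0.5493, -0.3505, 0.2958]
eef_rot: [0.0, 0.942, -0.335, -0.001]
wrist_force: [-5.2, -0.8, -10.7]
opening: 0.178
grasp_force: 58.8
```

```bash
python3 -c "
from h import *
go(.55,-.349,.296,32.4-71.6);o=ctrl.get_obs();print(o['torque'])"
```

```text
t 5.3 pos [ 0.5493 -0.3505  0.2958] yaw -39.18 q6 1.51 move [-0.0004 -0.0016 -0.0002] rot [0.001 0.002 0.   ]
[-0.21560693  0.58409718  0.04910571]
```

hand_motion:
  segments:
    - {"tz": 0.005,"jaw": 0}
    - {"tz": 0.01,"jaw": 0}
    - {"tz": 0.0155,"jaw": 0}
    - {"tz": 0.0155,"jaw": 0}
    - {"tz": 0.0155,"jaw": 0}

```text
time_s: 5.95
eef_pos: [0.5493, -0.3505, 0.2819]
eef_rot: [0.0, 0.942, -0.335, -0.001]
wrist_force: [-7.0, -0.9, -5.1]
opening: 0.177
grasp_force: 59.6
```

```bash
python3 -c "
from h import *
go(.55,-.349,.2818,32.4-71.6);o=ctrl.get_obs();print(o['torque'])"
```

```text
t 6.0 pos [ 0.5493 -0.3505  0.2819] yaw -39.20 q6 1.51 move [-0.0004 -0.0016  0.0001] rot [0.001 0.001 0.   ]
[ 0.06319738  0.9814659  -0.01119316]
```

hand_motion:
  segments:
    - {"jaw": 1}
    - {"jaw": 1}
    - {"tz": -0.05,"jaw": 1}
    - {"tz": -0.1,"jaw": 1}
    - {"tz": -0.14,"jaw": 1}
    - {"tz": -0.14,"jaw": 1}

```text
time_s: 6.7
eef_pos: [0.5515, -0.351, 0.4277]
eef_rot: [0.002, 0.942, -0.336, 0.005]
wrist_force: [-0.7, -0.4, 0.2]
opening: 1.001
grasp_force: 0.0
```

Run:
```python
from h import *
np.set_printoptions(precision=4,suppress=True)
im,p=shot('wrist','w2.png')
m=((im[...,2]>110)&(im[...,1]<70)&(im[...,0]<70)).astype(np.uint8)
n,l,s,c=cv2.connectedComponentsWithStats(m)
for i in range(1,n):
    if s[i,4]>300:
        r=cv2.minAreaRect(np.argwhere(l==i)[:,::-1].astype(np.float32)); print(s[i],r,[plane(p,*b,.294)[:2] for b in cv2.boxPoints(r)],plane(p,*r[0],.294))
sc,q=shot('scene','s2.png'); 
go(.5,-.2,.42)
```

```text
[ 273  170   20   85 1495] ((282.5, 212.0), (84.0, 19.0), 90.0) [array([ 0.5809, -0.3675]), array([ 0.5721, -0.3784]), array([ 0.52  , -0.3367]), array([ 0.5295, -0.325 ])] [ 0.5516 -0.3526  0.294 ]
t 6.8 pos [ 0.5505 -0.3502  0.4221] yaw -39.22 q6 1.51 move [-0.1341 -0.0844  0.0018] rot [-0.    -0.002  0.   ]
```

View pics/w2.png

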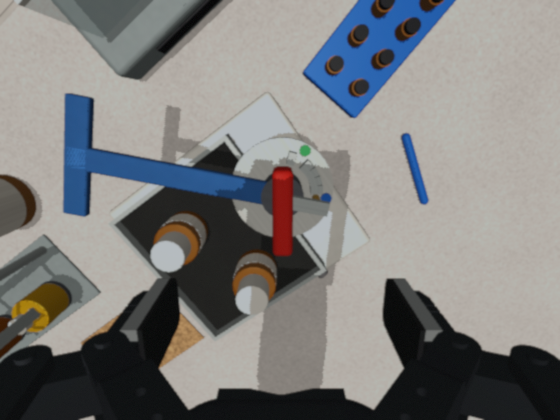

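Run:
```python
from h import *
np.set_printoptions(precision=4,suppress=True)
im=cv2.imread('pics/s2.png'); m=((im[...,2]>110)&(im[...,1]<70)&(im[...,0]<70)).astype(np.uint8); m[:170]=0;m[215:]=0;m[:,:120]=0;m[:,175:]=0
q=np.argwhere(m)[:,::-1]; c=q.mean(0); ps=ctrl.camera_params('scene'); pw=ctrl.camera_params('wrist')
print(len(q),c,tri(ps,c,pw,(282.5,212)))
print('reagent',plane(ctrl.camera_params('side'),311.5,228,0),plane(ps,303,300,0))
go(.4545,-.224,.22,-3); go(.4545,-.224,.146,-3)
```

```text
17 [137.6471 191.2941] (array([ 0.5506, -0.3578,  0.2866]), np.float64(0.014102225500873505))
reagent [0.7656 0.0177 0.    ] [0.773 0.039 0.   ]
t 6.8 pos [ 0.5505 -0.3502  0.4221] yaw -39.22 q6 1.51 move [-0.1546 -0.037   0.2018] rot [ 0.001 -0.002 -0.632]
t 6.8 pos [ 0.5505 -0.3502  0.4221] yaw -39.22 q6 1.51 move [-0.1548 -0.037   0.2758] rot [ 0.001 -0.002 -0.632]
```

hand_motion:
  segments:
    - {"tx": -0.06,"ty": -0.014,"tz": 0.02,"az": -0.18,"jaw": 1}
    - {"tx": -0.1546,"ty": -0.037,"tz": 0.1,"az": -0.632,"jaw": 1}
    - {"tx": -0.1546,"ty": -0.037,"tz": 0.2,"az": -0.632,"jaw": 1}
    - {"tx": -0.1546,"ty": -0.037,"tz": 0.2,"az": -0.632,"jaw": 1}
    - {"tx": -0.1546,"ty": -0.037,"tz": 0.2,"az": -0.632,"jaw": 1}
    - {"tx": -0.1546,"ty": -0.037,"tz": 0.2,"az": -0.632,"jaw": 1}

```text
time_s: 7.55
eef_pos: [0.4519, -0.2218, 0.218]
eef_rot: [-0.002, 1.0, -0.026, -0.003]
wrist_force: [-0.5, 1.2, 0.6]
opening: 0.995
grasp_force: 0.0
```

Run:
```python
from h import *
np.set_printoptions(precision=4,suppress=True)
a,ps=shot('scene','s3.png'); b,pd=shot('side','d3.png')
def red(im,box):
    x0,y0,x1,y1=box; m=((im[...,2]>120)&(im[...,1]<75)&(im[...,0]<80)); k=np.zeros_like(m);k[y0:y1,x0:x1]=m[y0:y1,x0:x1]
    q=np.argwhere(k)[:,::-1].astype(np.float32); r=cv2.minAreaRect(q); return r,len(q)
r1=red(a,(120,170,175,215)); r2=red(b,(320,230,370,280)); print(r1,r2,tri(ps,r1[0][0],pd,r2[0][0]))
go(.4545,-.224,.146,-3)
v=np.hstack([cv2.resize(a[150:290,120:300],None,fx=2.2,fy=2.2),cv2.resize(b[190:330,230:410],None,fx=2.2,fy=2.2)])
cv2.imwrite('pics/v3.png',v)
```

```text
(((142.53097534179688, 187.535400390625), (3.7628836631774902, 20.037355422973633), 48.8140754699707), 71) (((345.5, 254.5), (9.0, 25.0), 90.0), 240) (array([ 0.5435, -0.3519,  0.2892]), np.float64(0.0024057695190112384))
t 7.7 pos [ 0.4542 -0.2241  0.2216] yaw -3.05 q6 0.93 move [ 0.0003 -0.0001  0.0756] rot [ 0.    -0.    -0.001]
```

View pics/v3.png

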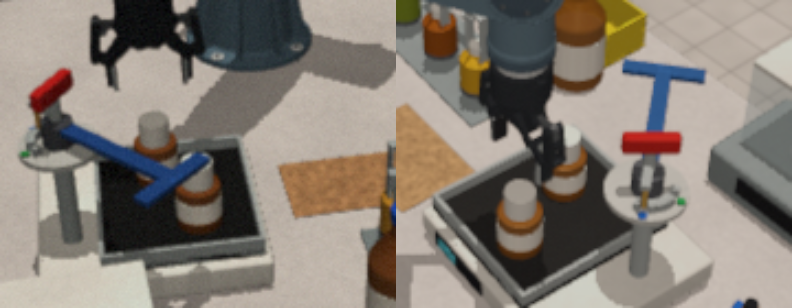

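hand_motion:
  segments:
    - {"tz": 0.04,"jaw": 1}
    - {"tz": 0.0765,"jaw": 1}
    - {"tz": 0.0765,"jaw": 1}
    - {"tz": 0.0765,"jaw": 1}
    - {"tz": 0.0765,"jaw": 0}
    - {"tz": 0.0765,"jaw": 0}
    - {"tz": 0.0765,"jaw": 0}
    - {"tz": 0.0765,"jaw": 0}
    - {"tz": 0.0765,"jaw": 0}

```text
time_s: 8.78
eef_pos: [0.4544, -0.2239, 0.1459]
eef_rot: [0.0, 1.0, -0.027, 0.001]
wrist_force: [-0.4, 2.0, 6.2]
opening: 0.476
grasp_force: 60.0
```

hand_motion:
  segments:
    - {"tz": -0.04,"jaw": 0}
    - {"tz": -0.09,"jaw": 0}
    - {"tz": -0.09,"jaw": 0}

```text
time_s: 9.15
eef_pos: [0.4557, -0.2252, 0.2389]
eef_rot: [0.003, 1.0, -0.027, 0.003]
wrist_force: [0.2, 0.3, -3.9]
opening: 0.474
grasp_force: 62.4
```

```bash
python3 -c "
from h import *
go(.457,.1,.235,-3)"
```

```text
t 9.2 pos [ 0.4557 -0.2252  0.2389] yaw -3.04 q6 0.93 move [-0.016  -0.3249  0.0022] rot [ 0.005 -0.007 -0.001]
```

hand_motion:
  segments:
    - {"tx": -0.003,"ty": -0.05,"jaw": 0}
    - {"tx": -0.016,"ty": -0.3249,"jaw": 0}
    - {"tx": -0.016,"ty": -0.3249,"jaw": 0}
    - {"tx": -0.016,"ty": -0.3249,"jaw": 0}
    - {"tx": -0.016,"ty": -0.3249,"jaw": 0}
    - {"tx": -0.016,"ty": -0.3249,"jaw": 0}
    - {"tx": -0.016,"ty": -0.3249,"tz": 0.05,"jaw": 0}
    - {"tx": -0.016,"ty": -0.3249,"tz": 0.1,"jaw": 0}
    - {"tx": -0.016,"ty": -0.3249,"tz": 0.13,"jaw": 0}
    - {"tx": -0.016,"ty": -0.3249,"tz": 0.13,"jaw": 0}

```text
time_s: 10.4
eef_pos: [0.4514, 0.1017, 0.1011]
eef_rot: [-0.0, 1.0, -0.027, -0.004]
wrist_force: [-0.1, -1.0, -2.3]
opening: 0.474
grasp_force: 62.8
```

```bash
python3 -c "
from h import *
go(.457,.1,.0905,-3)"
```

```text
t 10.4 pos [0.4514 0.1017 0.1011] yaw -3.05 q6 1.59 move [0.0057 0.0014 0.0106] rot [ 0.     0.009 -0.001]
```

hand_motion:
  segments:
    - {"tx": 0.003,"tz": 0.006,"jaw": 0}
    - {"tx": 0.003,"tz": 0.0105,"jaw": 0}
    - {"tx": 0.003,"tz": 0.0105,"jaw": 0}

```text
time_s: 10.78
eef_pos: [0.4585, 0.1014, 0.0946]
eef_rot: [0.0, 1.0, -0.027, 0.0]
wrist_force: [0.2, -0.9, -3.2]
opening: 0.477
grasp_force: 62.9
```

hand_motion:
  segments:
    - {"tz": 0.0005,"jaw": 0.8}
    - {"jaw": 0.8}
    - {"tz": -0.03,"jaw": 0.8}
    - {"tz": -0.09,"jaw": 1}
    - {"tz": -0.145,"jaw": 1}
    - {"tz": -0.145,"jaw": 1}

```text
time_s: 11.52
eef_pos: [0.4613, 0.1014, 0.2448]
eef_rot: [0.0, 1.0, -0.026, 0.006]
wrist_force: [-0.4, -0.4, -1.4]
opening: 1.0
grasp_force: 0.0
```

Run:
```python
from h import *
np.set_printoptions(precision=4,suppress=True)
go(.566,-.183,.235,-3)
a,ps=shot('scene','s4.png'); b,pd=shot('side','d4.png')
v=np.hstack([cv2.resize(a[170:290,150:320],None,fx=2.3,fy=2.3),cv2.resize(b[190:310,190:360],None,fx=2.3,fy=2.3)])
cv2.imwrite('pics/v4.png',v)
```

```text
t 11.5 pos [0.4613 0.1014 0.2448] yaw -3.04 q6 1.59 move [0.1195 0.2784 0.0111] rot [-0.    -0.011 -0.001]
```

View pics/v4.png

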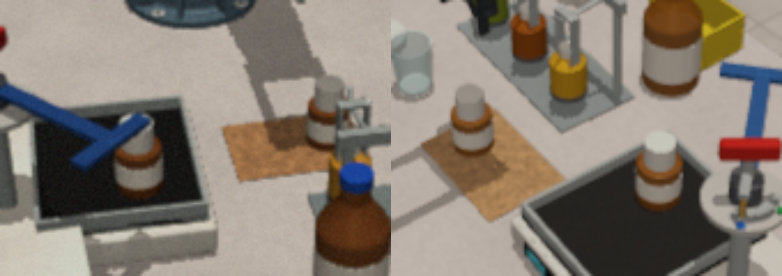

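hand_motion:
  segments:
    - {"tx": 0.025,"ty": 0.056,"jaw": 1}
    - {"tx": 0.12,"ty": 0.278,"jaw": 1}
    - {"tx": 0.12,"ty": 0.278,"jaw": 1}
    - {"tx": 0.12,"ty": 0.278,"jaw": 1}
    - {"tx": 0.12,"ty": 0.278,"jaw": 1}
    - {"tx": 0.12,"ty": 0.278,"jaw": 1}
    - {"tx": 0.12,"ty": 0.278,"jaw": 1}
    - {"tx": 0.12,"ty": 0.278,"jaw": 1}

```text
time_s: 12.62
eef_pos: [0.5625, -0.181, 0.2383]
eef_rot: [-0.0, 1.0, -0.026, -0.001]
wrist_force: [0.4, 0.3, 0.0]
opening: 1.002
grasp_force: 0.0
```

Run:
```python
from h import *
np.set_printoptions(precision=4,suppress=True)
b,pd=shot('side'); pd=ctrl.camera_params('side')
print(plane(pd,307,251.7,.158),plane(pd,224.3,231,.102))
go(.566,-.183,.146,-3)
```

```text
[ 0.5645 -0.1834  0.158 ] [0.458  0.0998 0.102 ]
t 12.7 pos [ 0.5627 -0.181   0.2388] yaw -2.95 q6 1.11 move [0.0035 0.0019 0.0927] rot [-0.001  0.001  0.001]
```

hand_motion:
  segments:
    - {"tx": 0.0035,"ty": 0.002,"tz": 0.05,"jaw": 1}
    - {"tx": 0.0035,"ty": 0.002,"tz": 0.093,"jaw": 1}
    - {"tx": 0.0035,"ty": 0.002,"tz": 0.093,"jaw": 1}
    - {"tx": 0.0035,"ty": 0.002,"tz": 0.093,"jaw": 1}
    - {"tx": 0.0035,"ty": 0.002,"tz": 0.093,"jaw": 0}
    - {"tx": 0.0035,"ty": 0.002,"tz": 0.093,"jaw": 0}
    - {"tx": 0.0035,"ty": 0.002,"tz": 0.093,"jaw": 0}
    - {"tx": 0.0035,"ty": 0.002,"tz": 0.093,"jaw": 0}
    - {"tx": 0.0035,"ty": 0.002,"tz": 0.093,"jaw": 0}

```text
time_s: 13.8
eef_pos: [0.5674, -0.1848, 0.1478]
eef_rot: [0.0, 1.0, -0.027, 0.001]
wrist_force: [0.6, 2.5, 6.1]
opening: 0.469
grasp_force: 59.9
```

hand_motion:
  segments:
    - {"tz": -0.04,"jaw": 0}
    - {"tz": -0.09,"jaw": 0}
    - {"tz": -0.09,"jaw": 0}
    - {"tz": -0.09,"jaw": 0}

```text
time_s: 14.3
eef_pos: [0.5659, -0.1845, 0.2354]
eef_rot: [-0.0, 1.0, -0.027, -0.001]
wrist_force: [-0.8, -0.3, -2.0]
opening: 0.471
grasp_force: 61.6
```

```bash
python3 -c "
from h import *
go(.457,.01,.235,-3)"
```

```text
t 14.3 pos [ 0.5659 -0.1845  0.2354] yaw -3.05 q6 1.11 move [-0.1191 -0.1885  0.0006] rot [-0.     0.001 -0.001]
```

hand_motion:
  segments:
    - {"tx": -0.02,"ty": -0.032,"jaw": 0}
    - {"tx": -0.119,"ty": -0.1885,"jaw": 0}
    - {"tx": -0.119,"ty": -0.1885,"jaw": 0}
    - {"tx": -0.119,"ty": -0.1885,"jaw": 0}
    - {"tx": -0.119,"ty": -0.1885,"jaw": 0}
    - {"tx": -0.119,"ty": -0.1885,"tz": 0.05,"jaw": 0}
    - {"tx": -0.119,"ty": -0.1885,"tz": 0.1,"jaw": 0}
    - {"tx": -0.119,"ty": -0.1885,"tz": 0.13,"jaw": 0}
    - {"tx": -0.119,"ty": -0.1885,"tz": 0.13,"jaw": 0}
    - {"tx": -0.119,"ty": -0.1885,"tz": 0.13,"jaw": 0}

```text
time_s: 15.55
eef_pos: [0.4583, 0.0093, 0.1066]
eef_rot: [0.0, 1.0, -0.027, 0.0]
wrist_force: [0.7, -0.8, -2.4]
opening: 0.473
grasp_force: 61.7
```

```bash
python3 -c "
from h import *
go(.457,.01,.092,-3)"
```

```text
t 15.6 pos [0.4583 0.0093 0.1066] yaw -3.07 q6 1.38 move [-0.0013 -0.0006  0.0146] rot [ 0.    -0.    -0.001]
```

hand_motion:
  segments:
    - {"tz": 0.008,"jaw": 0}
    - {"tz": 0.014,"jaw": 0}
    - {"tz": 0.014,"jaw": 0}
    - {"tz": 0.014,"jaw": 0.85}
    - {"tz": 0.014,"jaw": 0.85}
    - {"tz": -0.02,"jaw": 0.85}
    - {"tz": -0.08,"jaw": 1}
    - {"tz": -0.14,"jaw": 1}
    - {"tz": -0.2,"jaw": 1}
    - {"tz": -0.25,"jaw": 1}

```text
time_s: 16.8
eef_pos: [0.4578, 0.0098, 0.3593]
eef_rot: [0.0, 1.0, -0.027, 0.001]
wrist_force: [0.6, -0.0, -0.6]
opening: 1.001
grasp_force: 0.0
```

```bash
python3 -c "
from h import *
go(.62,.19,.37,-3)"
```

```text
t 16.8 pos [0.4578 0.0098 0.3593] yaw -3.04 q6 1.39 move [ 0.1524 -0.1885 -0.0104] rot [ 0.001 -0.003 -0.001]
```

hand_motion:
  segments:
    - {"tx": 0.03,"ty": -0.04,"jaw": 1}
    - {"tx": 0.152,"ty": -0.1885,"tz": -0.01,"jaw": 1}
    - {"tx": 0.152,"ty": -0.1885,"tz": -0.01,"jaw": 1}
    - {"tx": 0.152,"ty": -0.1885,"tz": -0.01,"jaw": 1}
    - {"tx": 0.152,"ty": -0.1885,"tz": -0.01,"jaw": 1}
    - {"tx": 0.152,"ty": -0.1885,"tz": -0.01,"jaw": 1}
    - {"tx": 0.152,"ty": -0.1885,"tz": -0.01,"jaw": 1}

```text
time_s: 17.68
eef_pos: [0.619, 0.189, 0.3669]
eef_rot: [0.0, 1.0, -0.027, 0.0]
wrist_force: [-0.6, -0.2, 0.3]
opening: 1.001
grasp_force: 0.0
```

Run:
```python
from h import *
shot('wrist','w5.png'); shot('scene','s5.png'); shot('side','d5.png')
```

```text
(no output)
```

View pics/w5.png

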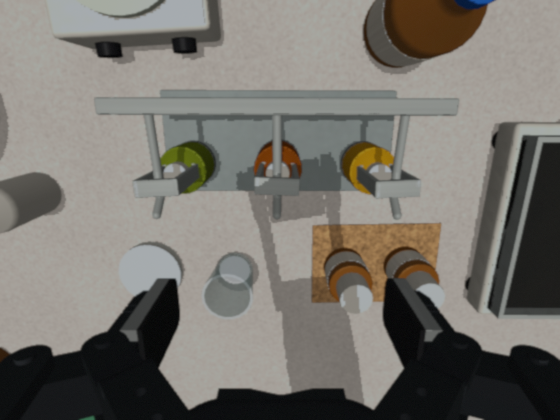

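Run:
```python
from h import *
np.set_printoptions(precision=4,suppress=True)
p=ctrl.camera_params('wrist')
for n,u in dict(green=(156,188),amber=(277.5,186),gold=(398,187)).items(): print(n,plane(p,*u,.180))
r=[plane(p,*u,.189) for u in((97,105),(458,106))]; print('rail ends',r, np.degrees(np.arctan2(r[0][0]-r[1][0],r[0][1]-r[1][1])))
print('hooktips',[plane(p,*u,.188) for u in((158,214),(277,213),(397,213))])
im=cv2.imread('pics/w5.png')[165:225,120:430]; cv2.imwrite('pics/c5.png',cv2.resize(im,None,fx=2.5,fy=2.5))
go(.6,.2,.3,-3)
```

```text
green [0.6311 0.3003 0.18  ]
amber [0.627  0.1908 0.18  ]
gold [0.6202 0.0825 0.18  ]
rail ends [array([0.7045, 0.3339, 0.189 ]), array([0.6877, 0.0395, 0.189 ])] 3.2632891050668693
hooktips [array([0.609 , 0.2993, 0.188 ]), array([0.6041, 0.1925, 0.188 ]), array([0.5983, 0.0849, 0.188 ])]
t 17.8 pos [0.6191 0.189  0.3672] yaw -3.12 q6 1.74 move [-0.0198 -0.0099  0.0672] rot [-0.    -0.001 -0.002]
```

View pics/c5.png

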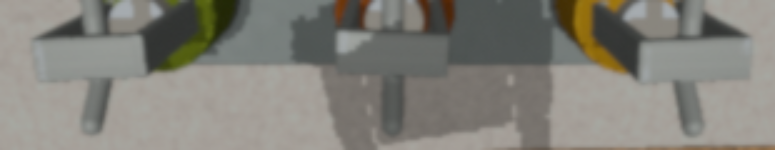

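Run:
```python
from h import *
np.set_printoptions(precision=4,suppress=True)
pw,ps,pd=[ctrl.camera_params(n) for n in('wrist','scene','side')]
print('beaker base',plane(pw,235,268,.0),'rim',plane(pw,228,295,.085),'side base c2',plane(pd,190+30/3,150+230/3,0))
for f,p,box in(('s5.png',ps,(155,205,250,285)),('d5.png',pd,(240,235,365,335))):
    im=cv2.imread('pics/'+f); x0,y0,x1,y1=box; m=np.zeros(im.shape[:2],np.uint8); m[y0:y1,x0:x1]=(im[y0:y1,x0:x1].max(2)<48)*255
    m=cv2.morphologyEx(m,cv2.MORPH_CLOSE,np.ones((7,7))); m=cv2.morphologyEx(m,cv2.MORPH_OPEN,np.ones((3,3)))
    c=max(cv2.findContours(m,0,2)[0],key=cv2.contourArea); q=cv2.approxPolyDP(cv2.convexHull(c),4,True)[:,0]
    for u in q: print(f,u,plane(p,*u,.078)[:2],plane(p,*u,.06)[:2])
```

```text
beaker base [0.4621 0.2669 0.    ] rim [0.4648 0.2652 0.085 ] side base c2 [0.4615 0.2725 0.    ]
s5.png [227 217] [ 0.4331 -0.1077] [ 0.4077 -0.1033]
s5.png [236 256] [ 0.6303 -0.1206] [ 0.6086 -0.1164]
s5.png [168 264] [ 0.6185 -0.3118] [ 0.5965 -0.3111]
s5.png [166 223] [ 0.4197 -0.2965] [ 0.394  -0.2956]
d5.png [310 253] [ 0.6237 -0.1328] [ 0.6363 -0.1193]
d5.png [324 266] [ 0.6197 -0.2026] [ 0.6322 -0.1901]
d5.png [335 291] [ 0.5764 -0.2976] [ 0.5882 -0.2866]
d5.png [333 303] [ 0.5409 -0.327 ] [ 0.5522 -0.3165]
d5.png [292 325] [ 0.4004 -0.3136] [ 0.4095 -0.3028]
d5.png [269 311] [ 0.3812 -0.2355] [ 0.39   -0.2236]
d5.png [253 281] [ 0.4135 -0.1158] [ 0.4228 -0.102 ]
```

```bash
python3 -c "
from h import *
go(.6205,.083,.24,-3.2);go(.6205,.083,.145,-3.2)"
```

```text
t 17.8 pos [0.6191 0.189  0.3672] yaw -3.12 q6 1.74 move [0.007  0.1058 0.1272] rot [-0.    -0.001  0.001]
t 17.8 pos [0.6191 0.189  0.3672] yaw -3.12 q6 1.74 move [0.0068 0.1058 0.2222] rot [-0.    -0.001  0.001]
```

hand_motion:
  segments:
    - {"tx": 0.003,"ty": 0.05,"tz": 0.03,"jaw": 1}
    - {"tx": 0.007,"ty": 0.106,"tz": 0.08,"jaw": 1}
    - {"tx": 0.007,"ty": 0.106,"tz": 0.127,"jaw": 1}
    - {"tx": 0.007,"ty": 0.106,"tz": 0.15,"jaw": 1}
    - {"tx": 0.007,"ty": 0.106,"tz": 0.19,"jaw": 1}
    - {"tx": 0.007,"ty": 0.106,"tz": 0.222,"jaw": 1}
    - {"tx": 0.007,"ty": 0.106,"tz": 0.222,"jaw": 1}
    - {"tx": 0.007,"ty": 0.106,"tz": 0.222,"jaw": 1}

```text
time_s: 18.82
eef_pos: [0.6217, 0.0834, 0.146]
eef_rot: [0.0, 1.0, -0.027, 0.001]
wrist_force: [0.2, 0.3, -0.2]
opening: 0.995
grasp_force: 0.0
```

hand_motion:
  segments:
    - {"jaw": 0}
    - {"jaw": 0}
    - {"jaw": 0}
    - {"jaw": 0}
    - {"jaw": 0}

```text
time_s: 19.45
eef_pos: [0.6217, 0.0837, 0.1455]
eef_rot: [0.0, 1.0, -0.027, 0.001]
wrist_force: [-0.3, -0.2, 5.3]
opening: 0.474
grasp_force: 54.9
```

```bash
python3 -c "
from h import *
go(.6205,.083,.145,-3.2)"
```

```text
t 19.4 pos [0.6217 0.0837 0.1455] yaw -3.04 q6 1.57 move [-0.0012  0.0007  0.0005] rot [ 0.    -0.002  0.003]
```

hand_motion:
  segments:
    - {"tz": -0.014,"jaw": 0}
    - {"tz": -0.028,"jaw": 0}
    - {"tz": -0.028,"jaw": 0}
    - {"tx": -0.02,"tz": -0.028,"jaw": 0}
    - {"tx": -0.045,"tz": -0.028,"jaw": 0}
    - {"tx": -0.062,"tz": -0.028,"jaw": 0}
    - {"tx": -0.062,"tz": -0.028,"jaw": 0}
    - {"tx": -0.062,"tz": -0.07,"jaw": 0}
    - {"tx": -0.062,"tz": -0.13,"jaw": 0}
    - {"tx": -0.062,"tz": -0.13,"jaw": 0}

```text
time_s: 20.7
eef_pos: [0.5629, 0.0868, 0.2805]
eef_rot: [0.0, 1.0, -0.027, 0.006]
wrist_force: [-0.2, 0.2, -3.6]
opening: 0.473
grasp_force: 57.0
```

```bash
python3 -c "
from h import *
go(.585,-.17,.275,-3.2);go(.585,-.17,.177,-3.2)"
```

```text
t 20.7 pos [0.5629 0.0868 0.2805] yaw -3.05 q6 1.57 move [0.0356 0.2553 0.0059] rot [-0.    -0.012  0.003]
t 20.7 pos [0.5629 0.0868 0.2805] yaw -3.05 q6 1.57 move [0.0345 0.2553 0.1039] rot [-0.    -0.012  0.003]
```

hand_motion:
  segments:
    - {"tx": 0.007,"ty": 0.05,"jaw": 0}
    - {"tx": 0.035,"ty": 0.2545,"jaw": 0}
    - {"tx": 0.035,"ty": 0.2545,"jaw": 0}
    - {"tx": 0.035,"ty": 0.2545,"jaw": 0}
    - {"tx": 0.035,"ty": 0.2545,"jaw": 0}
    - {"tx": 0.035,"ty": 0.2545,"tz": 0.03,"jaw": 0}
    - {"tx": 0.035,"ty": 0.2545,"tz": 0.07,"jaw": 0}
    - {"tx": 0.035,"ty": 0.2545,"tz": 0.09,"jaw": 0}
    - {"tx": 0.035,"ty": 0.2545,"tz": 0.09,"jaw": 0}
    - {"tx": 0.035,"ty": 0.2545,"tz": 0.09,"jaw": 0}

```text
time_s: 21.95
eef_pos: [0.5814, -0.1691, 0.1856]
eef_rot: [0.0, 1.0, -0.026, 0.001]
wrist_force: [0.7, 0.1, -3.1]
opening: 0.471
grasp_force: 57.6
```

Run:
```python
from h import *
go(.582,-.17,.176,-3.2)
a,_=shot('scene','s6.png'); b,_=shot('side','d6.png')
v=np.hstack([cv2.resize(a[150:290,130:310],None,fx=2.2,fy=2.2),cv2.resize(b[180:320,220:400],None,fx=2.2,fy=2.2)])
cv2.imwrite('pics/v6.png',v)
```

```text
t 21.9 pos [ 0.5814 -0.1691  0.1856] yaw -3.02 q6 1.14 move [0.0006 0.0008 0.0096] rot [ 0.001 -0.002  0.003]
```

View pics/v6.png

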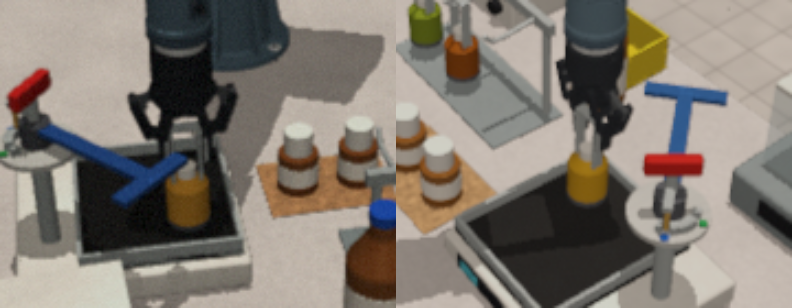

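hand_motion:
  segments:
    - {"tz": 0.006,"jaw": 0}
    - {"tz": 0.0095,"jaw": 0}
    - {"tz": 0.0095,"jaw": 0}
    - {"tz": 0.0095,"jaw": 0}

```text
time_s: 22.55
eef_pos: [0.5807, -0.1691, 0.1758]
eef_rot: [0.0, 1.0, -0.027, 0.0]
wrist_force: [-2.5, 0.8, 5.9]
opening: 0.468
grasp_force: 58.2
```

hand_motion:
  segments:
    - {"jaw": 0.8}
    - {"jaw": 0.8}
    - {"tz": -0.03,"jaw": 0.8}
    - {"tz": -0.08,"jaw": 0.8}
    - {"tz": -0.12,"jaw": 1}
    - {"tz": -0.12,"jaw": 1}

```text
time_s: 23.3
eef_pos: [0.5822, -0.1699, 0.2991]
eef_rot: [0.002, 1.0, -0.027, 0.004]
wrist_force: [0.2, 0.1, 0.0]
opening: 1.002
grasp_force: 0.0
```

```bash
python3 -c "
from h import *
go(.627,.191,.3,-3.2);go(.627,.191,.145,-3.2)"
```

```text
t 23.3 pos [ 0.5822 -0.1699  0.2991] yaw -3.05 q6 1.14 move [ 0.0255 -0.3628 -0.0019] rot [ 0.003 -0.007  0.003]
t 23.3 pos [ 0.5822 -0.1699  0.2991] yaw -3.05 q6 1.14 move [ 0.0244 -0.3633  0.1531] rot [ 0.003 -0.007  0.003]
```

hand_motion:
  segments:
    - {"tx": 0.004,"ty": -0.05,"jaw": 1}
    - {"tx": 0.025,"ty": -0.363,"jaw": 1}
    - {"tx": 0.025,"ty": -0.363,"jaw": 1}
    - {"tx": 0.025,"ty": -0.363,"jaw": 1}
    - {"tx": 0.025,"ty": -0.363,"jaw": 1}
    - {"tx": 0.025,"ty": -0.363,"jaw": 1}
    - {"tx": 0.025,"ty": -0.363,"jaw": 1}
    - {"tx": 0.025,"ty": -0.363,"tz": 0.03,"jaw": 1}
    - {"tx": 0.025,"ty": -0.363,"tz": 0.05,"jaw": 1}
    - {"tx": 0.025,"ty": -0.363,"tz": 0.05,"jaw": 1}

```text
time_s: 24.55
eef_pos: [0.6232, 0.1912, 0.2415]
eef_rot: [0.0, 1.0, -0.027, -0.003]
wrist_force: [-0.3, 0.0, 0.1]
opening: 1.001
grasp_force: 0.0
```

```bash
python3 -c "
from h import *
go(.627,.191,.145,-3.2)"
```

```text
t 24.6 pos [0.6232 0.1912 0.2415] yaw -3.11 q6 1.74 move [ 0.0043 -0.0001  0.0965] rot [0.001 0.005 0.002]
```

hand_motion:
  segments:
    - {"tx": 0.003,"tz": 0.04,"jaw": 1}
    - {"tx": 0.003,"tz": 0.0965,"jaw": 1}
    - {"tx": 0.003,"tz": 0.0965,"jaw": 1}
    - {"tx": 0.003,"tz": 0.0965,"jaw": 1}
    - {"tx": 0.003,"tz": 0.0965,"jaw": 0}
    - {"tx": 0.003,"tz": 0.0965,"jaw": 0}
    - {"tx": 0.003,"tz": 0.0965,"jaw": 0}
    - {"tx": 0.003,"tz": 0.0965,"jaw": 0}
    - {"tx": 0.003,"tz": 0.0965,"jaw": 0}

```text
time_s: 25.68
eef_pos: [0.6284, 0.192, 0.1501]
eef_rot: [-0.0, 1.0, -0.027, 0.001]
wrist_force: [-1.2, 0.2, 4.6]
opening: 0.476
grasp_force: 59.7
```

```bash
python3 -c "
from h import *
go(.627,.191,.145,-3.2)"
```

```text
t 25.7 pos [0.6284 0.192  0.1501] yaw -3.04 q6 1.74 move [-0.0014  0.0011  0.0051] rot [-0.    -0.002  0.003]
```

hand_motion:
  segments:
    - {"tz": -0.014,"jaw": 0}
    - {"tz": -0.028,"jaw": 0}
    - {"tz": -0.028,"jaw": 0}
    - {"tx": -0.02,"tz": -0.028,"jaw": 0}
    - {"tx": -0.045,"tz": -0.028,"jaw": 0}
    - {"tx": -0.062,"tz": -0.028,"jaw": 0}
    - {"tx": -0.062,"tz": -0.028,"jaw": 0}
    - {"tx": -0.062,"tz": -0.07,"jaw": 0}
    - {"tx": -0.062,"tz": -0.13,"jaw": 0}
    - {"tx": -0.062,"tz": -0.13,"jaw": 0}

```text
time_s: 26.92
eef_pos: [0.5696, 0.1957, 0.285]
eef_rot: [-0.001, 1.0, -0.027, 0.006]
wrist_force: [0.1, 0.7, -3.2]
opening: 0.472
grasp_force: 62.0
```

```bash
python3 -c "
from h import *
go(.515,-.17,.28,-3.2)"
```

```text
t 26.9 pos [0.5696 0.1957 0.285 ] yaw -3.05 q6 1.76 move [-0.0351  0.3681  0.0037] rot [-0.002 -0.012  0.003]
```

hand_motion:
  segments:
    - {"tx": -0.004,"ty": 0.05,"jaw": 0}
    - {"tx": -0.032,"ty": 0.368,"jaw": 0}
    - {"tx": -0.032,"ty": 0.368,"jaw": 0}
    - {"tx": -0.032,"ty": 0.368,"jaw": 0}
    - {"tx": -0.032,"ty": 0.368,"jaw": 0}
    - {"tx": -0.032,"ty": 0.368,"jaw": 0}
    - {"tx": -0.032,"ty": 0.368,"jaw": 0}
    - {"tx": -0.032,"ty": 0.368,"tz": 0.04,"jaw": 0}
    - {"tx": -0.032,"ty": 0.368,"tz": 0.08,"jaw": 0}
    - {"tx": -0.032,"ty": 0.368,"tz": 0.08,"jaw": 0}

```text
time_s: 28.18
eef_pos: [0.512, -0.1685, 0.1942]
eef_rot: [-0.002, 1.0, -0.026, -0.004]
wrist_force: [-0.2, 0.8, -2.6]
opening: 0.472
grasp_force: 63.2
```

Run:
```python
from h import *
go(.515,-.17,.180,-3.2)
```

```text
t 28.2 pos [ 0.512  -0.1685  0.1942] yaw -3.03 q6 1.09 move [0.0032 0.0014 0.0141] rot [-0.004  0.008  0.003]
```

hand_motion:
  segments:
    - {"tz": 0.012,"jaw": 0}
    - {"tz": 0.014,"jaw": 0}
    - {"tz": 0.014,"jaw": 0}

```text
time_s: 28.55
eef_pos: [0.5147, -0.1706, 0.185]
eef_rot: [0.0, 1.0, -0.026, 0.001]
wrist_force: [0.4, 0.5, -3.2]
opening: 0.472
grasp_force: 63.3
```

```bash
python3 -c "
from h import *
go(.515,-.17,.180,-3.2)"
```

```text
t 28.6 pos [ 0.5147 -0.1706  0.185 ] yaw -3.04 q6 1.08 move [ 0.0002 -0.0006  0.005 ] rot [ 0.001 -0.001  0.003]
```

hand_motion:
  segments:
    - {"tz": 0.005,"jaw": 0}
    - {"tz": 0.005,"jaw": 0}
    - {"tz": 0.005,"jaw": 0}
    - {"tz": 0.005,"jaw": 0.8}
    - {"tz": 0.005,"jaw": 0.8}
    - {"tz": -0.03,"jaw": 0.8}
    - {"tz": -0.08,"jaw": 0.8}
    - {"tz": -0.115,"jaw": 1}
    - {"tz": -0.115,"jaw": 1}

```text
time_s: 29.68
eef_pos: [0.5156, -0.1712, 0.3026]
eef_rot: [0.002, 1.0, -0.027, 0.003]
wrist_force: [0.6, 0.0, 0.2]
opening: 1.001
grasp_force: 0.0
```

```bash
python3 -c "
from h import *
go(.631,.301,.245,-3.2)"
```

```text
t 29.7 pos [ 0.5156 -0.1712  0.3026] yaw -3.04 q6 1.08 move [ 0.0899 -0.4778  0.0567] rot [ 0.003 -0.006  0.003]
```

hand_motion:
  segments:
    - {"tx": 0.009,"ty": -0.048,"jaw": 1}
    - {"tx": 0.09,"ty": -0.478,"jaw": 1}
    - {"tx": 0.09,"ty": -0.478,"jaw": 1}
    - {"tx": 0.09,"ty": -0.478,"jaw": 1}
    - {"tx": 0.09,"ty": -0.478,"jaw": 1}
    - {"tx": 0.09,"ty": -0.478,"jaw": 1}
    - {"tx": 0.09,"ty": -0.478,"jaw": 1}
    - {"tx": 0.09,"ty": -0.478,"jaw": 1}
    - {"tx": 0.09,"ty": -0.478,"jaw": 1}
    - {"tx": 0.09,"ty": -0.478,"jaw": 1}

```text
time_s: 30.92
eef_pos: [0.6288, 0.302, 0.2971]
eef_rot: [0.001, 1.0, -0.026, -0.001]
wrist_force: [-0.7, 0.0, 0.6]
opening: 1.002
grasp_force: 0.0
```

```bash
python3 -c "
from h import *
im,p=shot('wrist','w7.png')
go(.631,.301,.145,-3.2)"
```

```text
t 31.0 pos [0.6291 0.3012 0.2978] yaw -3.08 q6 1.90 move [ 2.200e-03 -1.000e-04  1.528e-01] rot [0.001 0.002 0.002]
```

hand_motion:
  segments:
    - {"tx": 0.002,"tz": 0.06,"jaw": 1}
    - {"tx": 0.002,"tz": 0.11,"jaw": 1}
    - {"tx": 0.002,"tz": 0.152,"jaw": 1}
    - {"tx": 0.002,"tz": 0.152,"jaw": 1}
    - {"tx": 0.002,"tz": 0.152,"jaw": 1}
    - {"tx": 0.002,"tz": 0.152,"jaw": 0}
    - {"tx": 0.002,"tz": 0.152,"jaw": 0}
    - {"tx": 0.002,"tz": 0.152,"jaw": 0}
    - {"tx": 0.002,"tz": 0.152,"jaw": 0}
    - {"tx": 0.002,"tz": 0.152,"jaw": 0}

```text
time_s: 32.22
eef_pos: [0.6321, 0.3021, 0.1489]
eef_rot: [-0.0, 1.0, -0.027, 0.001]
wrist_force: [-1.3, -1.0, 5.8]
opening: 0.477
grasp_force: 59.7
```

```bash
python3 -c "
from h import *
go(.631,.301,.145,-3.2)"
```

```text
t 32.2 pos [0.6321 0.3021 0.1489] yaw -3.04 q6 1.90 move [-0.0011  0.0011  0.0039] rot [-0.    -0.002  0.003]
```

hand_motion:
  segments:
    - {"tz": -0.014,"jaw": 0}
    - {"tz": -0.028,"jaw": 0}
    - {"tz": -0.028,"jaw": 0}
    - {"tx": -0.02,"tz": -0.028,"jaw": 0}
    - {"tx": -0.045,"tz": -0.028,"jaw": 0}
    - {"tx": -0.062,"tz": -0.028,"jaw": 0}
    - {"tx": -0.062,"tz": -0.028,"jaw": 0}
    - {"tx": -0.062,"tz": -0.07,"jaw": 0}
    - {"tx": -0.062,"tz": -0.13,"jaw": 0}
    - {"tx": -0.062,"tz": -0.13,"jaw": 0}

```text
time_s: 33.48
eef_pos: [0.5735, 0.3061, 0.2843]
eef_rot: [-0.002, 1.0, -0.027, 0.006]
wrist_force: [-0.1, 1.3, -2.4]
opening: 0.472
grasp_force: 61.7
```

```bash
python3 -c "
from h import *
go(.448,-.17,.279,-3.2)"
```

```text
t 33.5 pos [0.5735 0.3061 0.2843] yaw -3.07 q6 1.93 move [-0.0999  0.4822  0.002 ] rot [-0.004 -0.012  0.002]
```

hand_motion:
  segments:
    - {"tx": -0.01,"ty": 0.048,"jaw": 0}
    - {"tx": -0.097,"ty": 0.482,"jaw": 0}
    - {"tx": -0.097,"ty": 0.482,"jaw": 0}
    - {"tx": -0.097,"ty": 0.482,"jaw": 0}
    - {"tx": -0.097,"ty": 0.482,"jaw": 0}
    - {"tx": -0.097,"ty": 0.482,"jaw": 0}
    - {"tx": -0.097,"ty": 0.482,"jaw": 0}
    - {"tx": -0.097,"ty": 0.482,"jaw": 0}
    - {"tx": -0.097,"ty": 0.482,"jaw": 0}
    - {"tx": -0.097,"ty": 0.482,"jaw": 0}

```text
time_s: 34.72
eef_pos: [0.4468, -0.1712, 0.2764]
eef_rot: [-0.001, 1.0, -0.028, -0.0]
wrist_force: [0.1, 0.2, -2.5]
opening: 0.472
grasp_force: 62.7
```

hand_motion:
  segments:
    - {"tz": 0.04,"jaw": 0}
    - {"tz": 0.08,"jaw": 0}
    - {"tz": 0.092,"jaw": 0}
    - {"tz": 0.092,"jaw": 0}

```text
time_s: 35.22
eef_pos: [0.4473, -0.1698, 0.1849]
eef_rot: [-0.0, 1.0, -0.026, -0.001]
wrist_force: [0.1, 0.4, -2.4]
opening: 0.473
grasp_force: 62.7
```

```bash
python3 -c "
from h import *
go(.448,-.17,.179,-3.2)"
```

```text
t 35.2 pos [ 0.4473 -0.1698  0.1849] yaw -2.95 q6 1.01 move [0.0008 0.0002 0.0059] rot [-0.001  0.001  0.004]
```

hand_motion:
  segments:
    - {"tz": 0.006,"jaw": 0}
    - {"tz": 0.006,"jaw": 0}
    - {"tz": 0.006,"jaw": 0}
    - {"tz": 0.006,"jaw": 0.8}
    - {"tz": 0.006,"jaw": 0.8}
    - {"tz": -0.03,"jaw": 0.8}
    - {"tz": -0.09,"jaw": 0.8}
    - {"tz": -0.15,"jaw": 1}
    - {"tz": -0.21,"jaw": 1}
    - {"tz": -0.22,"jaw": 1}

```text
time_s: 36.48
eef_pos: [0.4484, -0.1718, 0.4107]
eef_rot: [0.003, 1.0, -0.027, 0.004]
wrist_force: [-0.9, 0.3, -0.2]
opening: 1.001
grasp_force: 0.0
```

Run:
```python
from h import *
go(.5495,-.3505,.42,-39.2)
a,_=shot('scene','s8.png'); b,_=shot('side','d8.png')
v=np.hstack([cv2.resize(a[150:290,120:300],None,fx=2.2,fy=2.2),cv2.resize(b[180:320,210:390],None,fx=2.2,fy=2.2)])
cv2.imwrite('pics/v8.png',v)
```

```text
t 36.5 pos [ 0.4484 -0.1718  0.4107] yaw -3.05 q6 1.01 move [ 0.1106  0.1731 -0.0075] rot [ 0.002 -0.009  0.631]
```

View pics/v8.png

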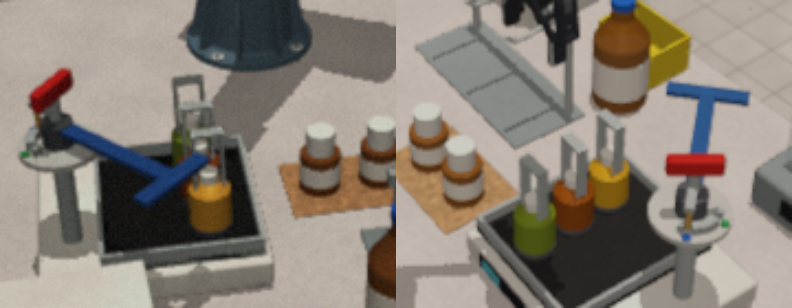

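hand_motion:
  segments:
    - {"tx": 0.03,"ty": 0.043,"az": 0.15,"jaw": 1}
    - {"tx": 0.11,"ty": 0.173,"az": 0.631,"jaw": 1}
    - {"tx": 0.11,"ty": 0.173,"az": 0.631,"jaw": 1}
    - {"tx": 0.11,"ty": 0.173,"az": 0.631,"jaw": 1}
    - {"tx": 0.11,"ty": 0.173,"az": 0.631,"jaw": 1}
    - {"tx": 0.11,"ty": 0.173,"az": 0.631,"jaw": 1}
    - {"tx": 0.11,"ty": 0.173,"az": 0.631,"jaw": 1}

```text
time_s: 37.45
eef_pos: [0.5475, -0.3484, 0.4051]
eef_rot: [-0.0, 0.942, -0.335, -0.0]
wrist_force: [0.7, -0.5, 1.1]
opening: 0.999
grasp_force: 0.0
```

```bash
python3 -c "
from h import *
im,p=shot('wrist','w9.png')
m=((im[...,2]>110)&(im[...,1]<70)&(im[...,0]<70)).astype(np.uint8)
n,l,s,c=cv2.connectedComponentsWithStats(m)
for i in range(1,n):
    if s[i,4]>300: print(s[i],c[i],plane(p,*c[i],.294))
go(.5495,-.3505,.282,-39.2)"
```

```text
[ 271  167   22   93 1835] [281.6239782  211.95749319] [ 0.55218048 -0.35284612  0.294     ]
[172 261  41  34 430] [191.53488372 272.86744186] [ 0.55757671 -0.27202468  0.294     ]
t 37.5 pos [ 0.5476 -0.3484  0.4055] yaw -39.11 q6 1.50 move [0.0028 0.0004 0.1235] rot [-0.    -0.     0.001]
```

hand_motion:
  segments:
    - {"tx": 0.003,"tz": 0.04,"jaw": 1}
    - {"tx": 0.003,"tz": 0.09,"jaw": 1}
    - {"tx": 0.003,"tz": 0.1235,"jaw": 1}
    - {"tx": 0.003,"tz": 0.1235,"jaw": 1}
    - {"tx": 0.003,"tz": 0.1235,"jaw": 1}
    - {"tx": 0.003,"tz": 0.1235,"jaw": 0}
    - {"tx": 0.003,"tz": 0.1235,"jaw": 0}
    - {"tx": 0.003,"tz": 0.1235,"jaw": 0}
    - {"tx": 0.003,"tz": 0.1235,"jaw": 0}
    - {"tx": 0.003,"tz": 0.1235,"jaw": 0}

```text
time_s: 38.75
eef_pos: [0.5502, -0.3514, 0.282]
eef_rot: [0.0, 0.942, -0.335, 0.0]
wrist_force: [-0.3, 0.9, 2.2]
opening: 0.178
grasp_force: 59.3
```

```bash
python3 -c "
from h import *
go(.5495,-.3505,.282,-39.2)"
```

```text
t 38.8 pos [ 0.5502 -0.3514  0.282 ] yaw -39.20 q6 1.51 move [-0.0011 -0.0003  0.    ] rot [-0. -0.  0.]
```

hand_motion:
  segments:
    - {"tz": -0.008,"jaw": 0}
    - {"tz": -0.0155,"jaw": 0}
    - {"tz": -0.0155,"jaw": 0}
    - {"tz": -0.0155,"jaw": 0}

```text
time_s: 39.25
eef_pos: [0.55, -0.3513, 0.296]
eef_rot: [-0.0, 0.942, -0.335, -0.0]
wrist_force: [4.3, -2.6, -11.4]
opening: 0.173
grasp_force: 58.5
```

hand_motion:
  segments:
    - {"az": -0.12,"jaw": 0}
    - {"az": -0.3,"jaw": 0}
    - {"az": -0.48,"jaw": 0}
    - {"az": -0.66,"jaw": 0}
    - {"az": -0.84,"jaw": 0}
    - {"az": -1.02,"jaw": 0}
    - {"az": -1.17,"jaw": 0}
    - {"az": -1.25,"jaw": 0}
    - {"az": -1.25,"jaw": 0}
    - {"az": -1.25,"jaw": 0}

```text
time_s: 40.5
eef_pos: [0.5502, -0.3484, 0.2952]
eef_rot: [-0.003, 0.96, 0.28, 0.0]
wrist_force: [4.4, 7.0, -9.9]
opening: 0.174
grasp_force: 58.7
```

hand_motion:
  segments:
    - {"tz": 0.005,"jaw": 0}
    - {"tz": 0.01,"jaw": 0}
    - {"tz": 0.0145,"jaw": 0}
    - {"tz": 0.0145,"jaw": 0}
    - {"tz": 0.0145,"jaw": 0}

```text
time_s: 41.12
eef_pos: [0.5503, -0.3485, 0.2821]
eef_rot: [-0.003, 0.96, 0.28, 0.0]
wrist_force: [1.7, 8.5, -4.7]
opening: 0.179
grasp_force: 59.4
```

```bash
python3 -c "
from h import *
go(.5495,-.3495,.282,32.4);print(ctrl.get_obs()['torque'])"
```

```text
t 41.1 pos [ 0.5503 -0.3485  0.2821] yaw 32.52 q6 0.26 move [-0.0012  0.0005  0.0001] rot [-0.005 -0.002  0.002]
[ 0.92881493 -0.49345399  0.02208536]
```

Release, rise, retreat and check.

hand_motion:
  segments:
    - {"jaw": 1}
    - {"jaw": 1}
    - {"tz": -0.05,"jaw": 1}
    - {"tz": -0.11,"jaw": 1}
    - {"tz": -0.17,"jaw": 1}
    - {"tx": -0.06,"tz": -0.17,"jaw": 1}
    - {"tx": -0.12,"tz": -0.17,"jaw": 1}
    - {"tx": -0.16,"tz": -0.17,"jaw": 1}
    - {"tx": -0.16,"tz": -0.17,"jaw": 1}

```text
time_s: 42.25
eef_pos: [0.4123, -0.4391, 0.4536]
eef_rot: [0.001, 0.961, 0.277, -0.0]
wrist_force: [0.7, 0.1, 0.8]
opening: 1.0
grasp_force: 0.0
```

Run:
```python
from h import *
np.set_printoptions(precision=4,suppress=True)
a,ps=shot('scene','s10.png'); b,pd=shot('side','d10.png')
def red(im,box):
    x0,y0,x1,y1=box; m=((im[...,2]>130)&(im[...,1]<70)&(im[...,0]<80)); k=np.zeros_like(m);k[y0:y1,x0:x1]=m[y0:y1,x0:x1]
    q=np.argwhere(k)[:,::-1].astype(np.float32); return cv2.minAreaRect(q),len(q)
r1=red(a,(125,170,160,205)); r2=red(b,(325,235,360,275)); print(r1,r2,tri(ps,r1[0][0],pd,r2[0][0]))
v=np.hstack([cv2.resize(a[150:290,120:300],None,fx=2.2,fy=2.2),cv2.resize(b[180:320,210:390],None,fx=2.2,fy=2.2)])
cv2.imwrite('pics/v10.png',v)
```

```text
(((142.55618286132812, 187.41012573242188), (18.125965118408203, 3.7099928855895996), 32.00538635253906), 66) (((345.3500061035156, 253.95001220703125), (5.692099571228027, 21.819713592529297), 18.43494987487793), 117) (array([ 0.5439, -0.3514,  0.2901]), np.float64(0.0014518861383597068))
```

View pics/v10.png

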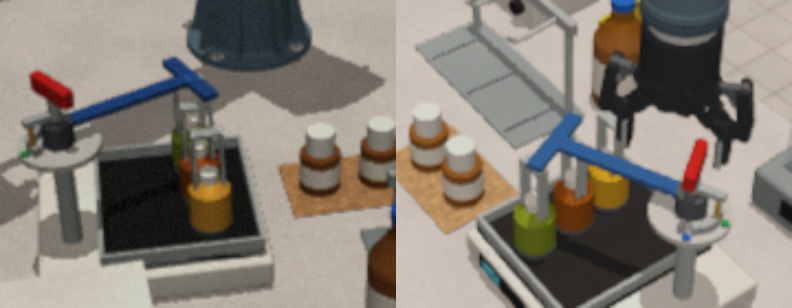

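Run:
```python
from h import *
np.set_printoptions(precision=4,suppress=True)
pd,ps=ctrl.camera_params('side'),ctrl.camera_params('scene')
A=lambda x,y:(x/2.2+120,y/2.2+150); B=lambda x,y:((x-396)/2.2+210,y/2.2+180)
print(tri(ps,A(381,124),pd,B(429,109)),tri(ps,A(320,132),pd,B(462,144)))
```

```text
(array([0.4622, 0.1012, 0.1044]), np.float64(0.001031665053901387)) (array([0.4581, 0.0114, 0.1023]), np.float64(0.0011144268929669321))
```

```bash
python3 -c "
from bench import ctrl
print(ctrl.hand_in())"
```

```text
the job is handed in; nothing more can be done
None
```

The changeover is done and handed in at about 42 s: both jars are upright on the cork mat, all three bottles stand in the tray, and the hold-down arm is back over it with the knob down in the green notch. The hand-in call gave no verdict, so this rests on my final camera check.

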